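# Show the LED module to the inspection camera

### The arm

A 7-joint arm with a two-finger parallel gripper is mounted at the origin on the work surface. World frame = base frame: x ahead of the robot, y to its left, z up, the work surface at z = 0. Lengths are in m, angles in degrees, forces in N, time in s.
With the tool pointing down it reaches from about 0.425 to 0.95 m from the base axis. Payload 4.7 kg.
Tool frame: the origin (TCP) lies at the centre of the arm's flange, where the gripper is bolted on; the fingertips stand 182 mm ahead of it and the grasp point (between the pads) lies 164 mm ahead of it; y points along the fingers, x is the direction in which the jaws open and shut, and the axes are right-handed (so a half turn about y gives the same grasp; the last joint's range is limited). The gripper opens to 87 mm and grips with 3 to 60 N. Pads are 19 mm wide; open, the fingers measure 117 mm over their backs; the gripper's body (75 mm by 190 mm) begins 51 mm behind the grasp point.
Start: joints at [68.474, 26.849, -2.785, 87.806, 1.381, 65.374, -4.715], TCP at [0.229, -0.635, 0.405] pointing down, gripper open.
Joint ranges: [-148.3, 148.3], [-19.14, 114.17], [-79.39, 73.82], [5.75, 140.21], [-59.74, 239.74], [12.07, 113.84], [-152.46, 152.46]. Speed limits (degrees/s): [147.25, 147.25, 180, 180, 180, 180, 180].

### API

Orientations are given as a 3x3 rotation matrix whose columns are the frame's x, y, z axes.
In Python, from cell import status, eyes, order, nets gives the robot as it stands.
- The arm moves only by the shell command python3 -m pendant 'ROWS' [FORCE]. ROWS is JSON, a list of rows, each an object of numbers: "rx", "ry", "rz": the turn, a rotation vector about the tool's x, y, z in degrees; "tx", "ty", "tz": the shift along the tool's x, y, z in m; "claw": the opening, from -1 (shut) to 1 (fully open), so that 0 is half open. A call has 1 to 20 rows; each row shifts and turns the commanded pose from where the row before left it, along the tool's axes as they then stand; what a row does not reach is not made up. A row lasts 1/10 s, in which the tool goes at most 50 mm and 8.59 degrees, less where a joint would pass 70% of its speed; a pose out of reach is approached as far as the arm can. A call is refused whole if a number of a shift passes 0.05 or a number of a turn 8.59, either way. A call with a gripper value outside its range is refused whole. The fingers move at their own pace and stop on an object; FORCE is the grip in N (left out, the last holds). Time passes only in rows, so rows that do not move let the fingers close. It gives the time, the measured TCP pose, the force and the opening at its end, in the units of the state.
- status.get_obs(): the state, without advancing time (a new reading comes with each control period).
- eyes.snapshot(name): name is "side" or "top" or "wrist"; returns the picture (400x640x3 uint8, red, green, blue); there is no depth.
- eyes.camera_info(name): a dict with "K" (3x3 intrinsics, pixels), "T" (4x4, takes a point from camera to world coordinates). Camera axes: x right, y down, z forward; pixel columns grow to the right and rows downward; lengths in m; the calibration is good to about 2 mm. A picture is of the moment at which its call begins: read the wrist's pose just before it. camera_info takes no time and is no camera call; for the wrist camera it gives the pose at the moment of the call.
- order.job_done(): hands the job in, once; it reports no verdict.
Trained networks look in the newest picture that a camera, given by its name, has taken for a name from the list of things; names that differ only in an ending like _2 or _b are one class to them, and where a whole thing is asked for, a point or a joint stands for the part that bears it (a point fixed in the world has none). Each returns a list of dicts, best first, with "confidence" (0 to 1); they miss things now and then, are a little off and sometimes report something else, mostly with a low value. They report only what shows in the picture. A call takes as long as a camera call.
- nets.recognise(camera, name): "xyz" ([x, y, z] in m, in world coordinates, good to about 4 mm: the middle of the surface that is visible of it).
The state is a dict: "time": time; "joint_positions": joint angles; "qvel": joint speeds; "effort": joint torques, N m; "eef_pos": TCP position; "tool_rot": TCP orientation; "wrist_force": force on the tool from outside, world axes, zero at the start; "moment": the same for the moment, N m; "grip_width": finger opening in m.
Only numpy, scipy, OpenCV 4.12 (cv2) and the standard library are available. Lean on these libraries where they do the work, as an engineer would, in place of code of your own. Each camera call takes 0.05 s, during which the arm holds its last target.

### The job

Lift the loose white cover off the lamp base and stand it open end down in the blue tray. Then draw the LED module out of its socket and hold it up to the inspection camera: right way up, the LED face square to the lens, the LED centred 120 mm in front of the glass. Finish while still holding it there steadily in the gripper, and do not touch the camera or disturb the other things on the bench.

Things in the scene. Friction and masses are not known exactly. Their poses are not given: they have to be found in the camera images.
- cover: loose white cover (~100 g), an inverted cup over the LED module: 80 mm diameter, 3 mm wall, 88 mm tall; on top a black round gland to grip by (24 mm diameter, 34 mm tall; overall 122 mm). Origin: centre of the open lower rim, z up. It rests loosely on the lamp base's flange; the module reaches 80 mm up inside it, so lift it straight by over 85 mm before moving sideways.
- lamp_base: fixed: 120 x 120 x 4 mm aluminium plate, on it a round steel flange (88 mm diameter, top at 12 mm) and a black socket block 48 x 48 mm (top at 32 mm) with a rectangular socket 20 mm deep that holds the module with 2 mm play. A low orange terminal block at the plate's +x edge marks the side the LED faces. Origin: centre of the underside, z up.
- led_module: aluminium bar 24 (x) x 34 (y) x 80 (z) mm, ~150 g, loose, upright in the socket (60 mm proud), under the cover at the start, yaw as the lamp base. Origin: centre of its lower end, z up. x points out of the LED face (white board, yellow 20 mm disc); dark fins behind. Grip its 34 mm width near the top. Rightly presented, its axes are parallel to those of lens.
- led (a point): centre of the LED on the module's face: module frame x = 12 mm, y = 0, z = 45 mm. Same axes as the module.
- led_ahead (a point): imaginary point straight out from the LED, 120 mm ahead of its face (module frame x = 132 mm, y = 0, z = 45 mm); correctly presented it lies on the lens.
- tray: fixed blue plastic tray, 160 x 160 mm outside, 25 mm high, 4 mm wall and floor, empty. Origin: centre of the underside.
- tray_in (a point): centre of the tray's inner floor, 4 mm above the bench, z up.
- lens (a point): centre of the inspection camera's front glass: black barrel 40 mm diameter, 27 mm long, on a grey 70 x 50 x 50 mm housing with a red mark on top. It looks along -x of this frame, always 25 degrees below level; x points back into the camera, z is its up. Lens height (230 to 290 mm above the bench), place and heading vary.
- focus (a point): point in the empty air on the lens axis, 120 mm in front of the glass (lens frame x = -120 mm), where the LED must be. Same axes as lens.
- camera_stand: fixed stand that carries the camera: steel foot 110 x 100 x 14 mm (x from -45 to 65 mm), upright post 20 mm diameter, 354 mm tall at x = 35 mm. The lens lies at x = -30 mm, y = 0; the camera looks to -x. Origin under the foot, z up.
- mug: bystander: yellow drinking cup, 72 mm diameter, 150 mm tall. Origin at its foot.
- solder_reel: bystander: red solder reel, 56 mm diameter, 42 mm tall. Origin at its foot.
- scrap_tin: bystander: small round brass-coloured tin, 68 mm diameter, 30 mm tall. Origin at its foot.
- magnet: bystander: dark ring magnet lying flat, 64 mm diameter, 12 mm thick. Origin at its underside.

How it is judged:
By the outcome, as a careful person would: the job done as asked, in the order asked, and still so for the second after the job is handed in, while the arm keeps its last pose, push and grip.
It also fails if it takes over 54 s, if anything falls off the work surface, if the arm or the gripper's body presses on something with over 40 N, if the wrist force passes 120 N, or if a joint passes its speed limit or range.

## Working session

There is one attempt and no reset: what is moved stays moved. The work goes in short steps, Python scripts to look and compute and a shell command to move; the robot and the scene stay as the last step left them, time stands still between calls to the robot, and variables do not carry over. Pictures are saved under pics/ and viewed, and the job is handed in when it is done.

```bash
ls; mkdir -p pics; python3 - <<'E'
from cell import status, eyes, nets
import cv2,numpy as np
o=status.get_obs(); print({k:np.round(v,3).tolist() for k,v in o.items()})
for n in ["side","top"]:
    im=eyes.snapshot(n); cv2.imwrite(f"pics/{n}0.png",im[:,:,::-1])
    c=eyes.camera_info(n); print(n,np.round(c["K"],1).tolist(),np.round(c["T"],3).tolist())
    for t in ["cover","lamp_base","tray","camera_stand","lens","mug","solder_reel","scrap_tin","magnet"]:
        r=nets.recognise(n,t); print(t,[(np.round(x["xyz"],3).tolist(),round(x["confidence"],2)) for x in r[:2]])
print(status.get_obs()["time"])
E
```

```text
pics
{'time': 0.0, 'joint_positions': [68.473, 26.898, -2.784, 87.875, 1.382, 65.372, -4.716], 'qvel': [-0.11, -0.021, 0.023, -0.043, -0.015, 0.011, -0.179], 'effort': [-0.001, -50.798, -0.081, -23.616, -0.061, 0.038, 0.0], 'eef_pos': [0.229, -0.635, 0.404], 'tool_rot': [[0.34, -0.001, 0.94], [-0.94, 0.002, 0.34], [-0.002, -1.0, -0.0]], 'wrist_force': [0.54, 0.751, -0.42], 'moment': [0.051, 0.009, 0.029], 'grip_width': 0.087}
side [[374.9, 0.0, 317.2], [0.0, 374.9, 195.2], [0.0, 0.0, 1.0]] [[0.961, -0.166, 0.221, 0.395], [-0.276, -0.602, 0.749, -0.608], [0.008, -0.781, -0.625, 0.682], [0.0, 0.0, 0.0, 1.0]]
cover [([0.453, 0.049, 0.082], 0.74)]
lamp_base [([0.45, 0.051, 0.004], 0.86)]
tray [([0.524, -0.292, 0.005], 0.56)]
camera_stand [([0.728, 0.329, 0.199], 0.58), ([0.758, -0.082, 0.106], 0.18)]
lens [([0.711, 0.312, 0.302], 0.84), ([0.453, 0.054, 0.005], 0.49)]
mug [([0.756, -0.087, 0.108], 0.62)]
solder_reel [([0.416, 0.297, 0.036], 0.65)]
scrap_tin [([0.735, -0.28, 0.016], 0.68)]
magnet [([0.733, 0.062, 0.013], 0.91)]
top [[430.0, 0.0, 316.4], [0.0, 430.0, 197.9], [0.0, 0.0, 1.0]] [[-0.009, -0.989, 0.146, 0.432], [-1.0, 0.007, -0.019, 0.008], [0.018, -0.146, -0.989, 1.234], [0.0, 0.0, 0.0, 1.0]]
cover [([0.451, 0.079, 0.098], 0.77), ([0.514, -0.306, 0.003], 0.42)]
lamp_base [([0.449, 0.071, 0.002], 0.61)]
tray [([0.511, -0.31, 0.005], 0.57), ([0.708, 0.325, 0.318], 0.43)]
camera_stand [([0.712, 0.334, 0.1], 0.95)]
lens [([0.707, 0.328, 0.316], 0.64)]
mug [([0.781, -0.066, 0.102], 0.89)]
solder_reel [([0.41, 0.305, 0.042], 0.8)]
scrap_tin []
magnet [([0.731, 0.064, 0.013], 0.56)]
1.0
```

View pics/side0.png

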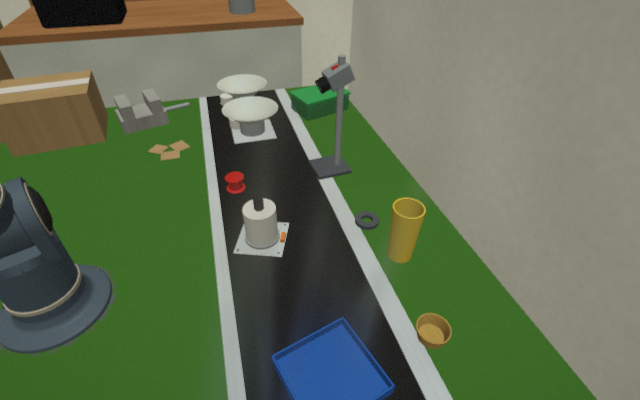

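View pics/top0.png

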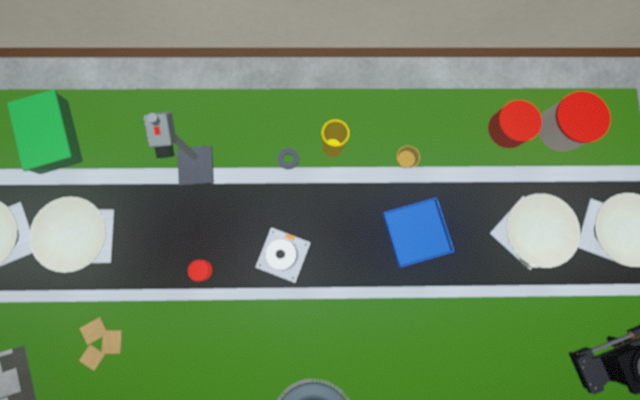

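```bash
python3 - <<'E'
import cv2,numpy as np
t=cv2.imread('pics/top0.png'); s=cv2.imread('pics/side0.png')
def crop(im,x0,y0,w,h,f,n): cv2.imwrite(n,cv2.resize(im[y0:y0+h,x0:x0+w],None,fx=f,fy=f,interpolation=cv2.INTER_CUBIC))
crop(t,135,100,100,100,6,'pics/t_cam.png')
crop(t,245,215,80,75,8,'pics/t_lamp.png')
crop(t,375,190,90,80,7,'pics/t_tray.png')
crop(s,300,45,70,140,4,'pics/s_cam.png')
crop(s,225,185,80,75,8,'pics/s_lamp.png')
E
```

```text
(no output)
```

View pics/t_cam.png

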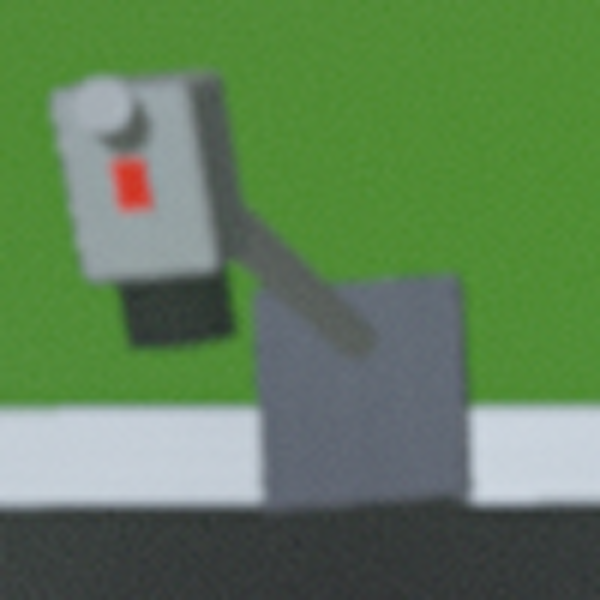

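View pics/t_lamp.png

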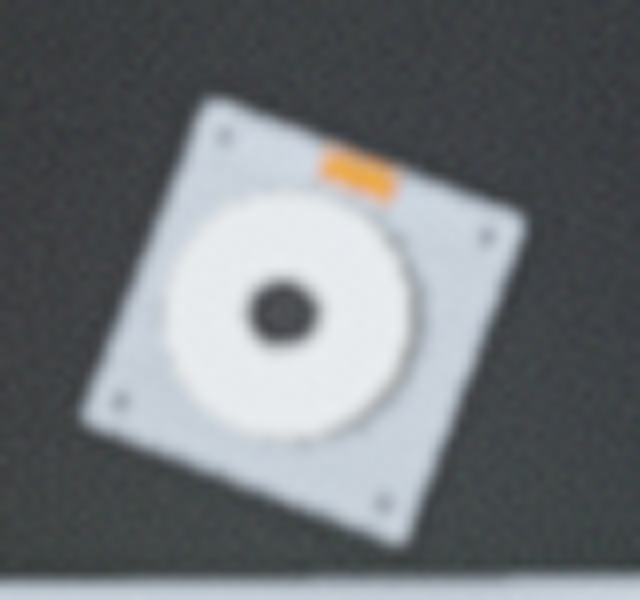

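View pics/t_tray.png

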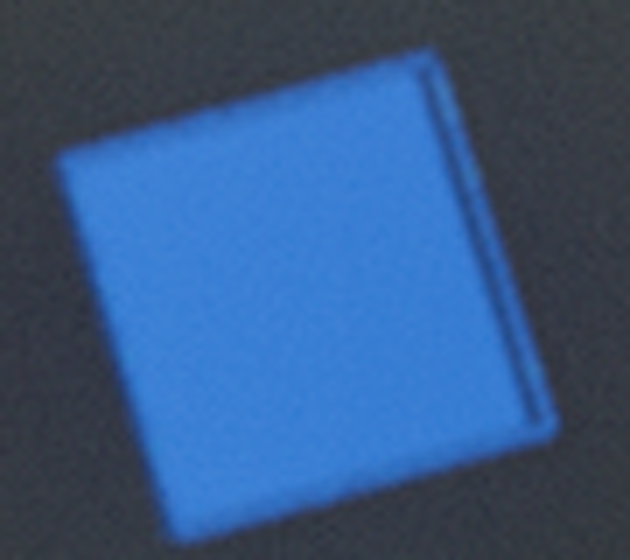

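View pics/s_cam.png

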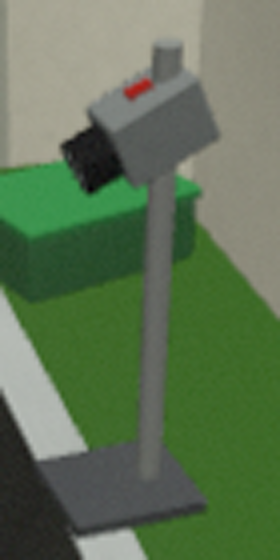

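View pics/s_lamp.png

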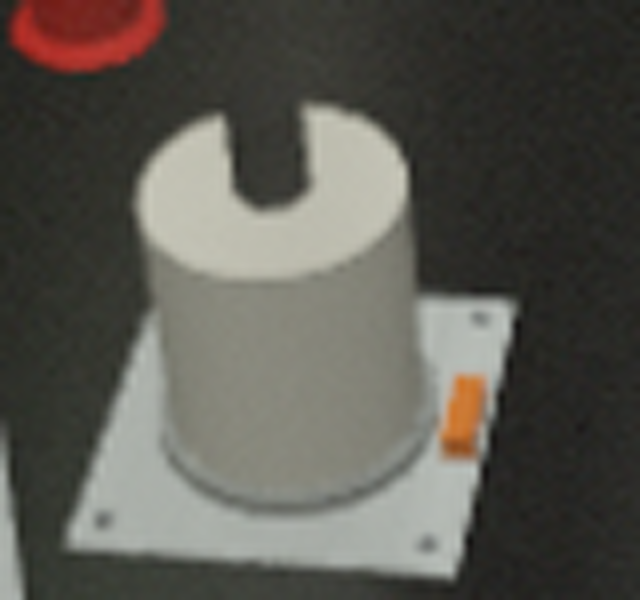

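```bash
cat > h.py <<'E'
import numpy as np
from cell import eyes,status
def proj(P,c):
    T=np.linalg.inv(c["T"]); p=(T[:3,:3]@np.atleast_2d(P).T).T+T[:3,3]; q=(np.array(c["K"])@p.T).T; return q[:,:2]/q[:,2:]
def back(px,c,z):
    d=np.array(c["T"])[:3,:3]@np.linalg.solve(c["K"],[px[0],px[1],1]); o=np.array(c["T"])[:3,3]; return o+d*(z-o[2])/d[2]
def Rz(a): c,s=np.cos(a),np.sin(a); return np.array([[c,-s,0],[s,c,0],[0,0,1]])
def Ry(a): c,s=np.cos(a),np.sin(a); return np.array([[c,0,s],[0,1,0],[-s,0,c]])
E
python3 - <<'E'
from h import *
from scipy.optimize import least_squares
ct,cs=eyes.camera_info("top"),eyes.camera_info("side")
C=lambda off,f:(lambda p:np.array(p,float)/f+off)
tl=C((245-.4,215-.4),8); sl=C((225-.4,185-.4),8); tt=C((375-.4,190-.4),7); tc=C((135-.4,100-.4),6); sc=C((300-.4,45-.4),4)
def run(name,x0,obs,f):
    r=least_squares(f,x0,loss='soft_l1'); print(name,np.round(r.x,4),'yaw',np.degrees(r.x[2]).round(2)); print(np.round(r.fun.reshape(-1,2),1).tolist())
h=.06
Lc=np.array([[h,h,.004],[h,-h,.004],[-h,-h,.004],[-h,h,.004]])
def pose(x): return lambda P:(Rz(x[2])@np.atleast_2d(P).T).T+[x[0],x[1],0]
ot=tl([[212,97],[525,215],[403,545],[82,425]]); os=sl([[457,578],[66,548],[517,300]])
gl=tl([[283,314]])
top=lambda x:(proj(pose(x)(Lc),ct)-ot).ravel()
side=lambda x:(proj(pose(x)(Lc[[1,2,0]]),cs)-os).ravel()
g=lambda x:(proj(pose(x)([0,0,.134]),ct)-gl).ravel()
x0=[.45,.06,-.35]
run('lamp top',x0,0,top);run('lamp side',x0,0,side);run('lamp all',x0,0,lambda x:np.r_[top(x),side(x),g(x)])
print('gland',back(gl[0],ct,.134), 'glandside',back(sl([270,190]),cs,.1))
Tc=np.array([[.08,.08,.025],[.08,-.08,.025],[-.08,-.08,.025],[-.08,.08,.025]])
ot2=tt([[60,160],[433,50],[557,432],[172,543]])
run('tray',[.52,-.3,.3],0,lambda x:(proj(pose(x)(Tc),ct)-ot2).ravel())
# camera
def lensP(x):
    R=Rz(x[2])@Ry(-S*np.radians(25)); o=pose(x)([-.03,0,x[3]])[0]
    return lambda P:(R@np.atleast_2d(P).T).T+o
S=1
# lens looks along -x, 25 below level: -x has negative z => x axis has +z => x=(cos25,0,sin25)
print('xaxis',Ry(-np.radians(25))[:,0])
foot=np.array([[.065,-.05,.014],[-.045,-.05,.014],[-.045,.05,.014]])
of=tc([[463,276],[468,500],[264,508]]); post=[[.035,0,.354]]; op=tc([[105,102]])
hou=np.array([[.097,.025,.025],[.097,-.025,.025],[.027,-.025,.025],[.027,.025,.025]]); oh=tc([[52,90],[190,80],[217,270],[88,282]])
ofs=sc([[40,463],[78,530],[205,503]]); fs=np.array([[-.045,.05,.014],[-.045,-.05,.014],[.065,-.05,.014]])
ops=sc([[168,43]]); ols=sc([[78,170]])
ohs=sc([[90,105],[130,185],[218,133]]); hs=np.array([[.027,.025,.025],[.027,-.025,.025-.05*0],[.097,-.025,.025]])
T=lambda x:np.r_[(proj(pose(x)(foot),ct)-of).ravel(),(proj(pose(x)(post),ct)-op).ravel(),(proj(lensP(x)(hou),ct)-oh).ravel()]
Sd=lambda x:np.r_[(proj(pose(x)(fs),cs)-ofs).ravel(),(proj(pose(x)(post),cs)-ops).ravel(),(proj(lensP(x)([0,0,0]),cs)-ols).ravel()]
x0=[.73,.31,0,.28]
run('cam top',x0,0,T);run('cam side',x0,0,Sd);run('all',x0,0,lambda x:np.r_[T(x),Sd(x)])
E
```

```text
lamp top [ 0.4517  0.0804 -0.3666] yaw -21.0
[[-0.3, 0.5], [-0.1, 0.6], [0.1, -0.5], [0.4, -0.6]]
lamp side [ 0.453   0.0787 -0.3671] yaw -21.03
[[0.1, -0.3], [-0.1, -0.1], [-0.1, 0.5]]
lamp all [ 0.4522  0.0798 -0.365 ] yaw -20.91
[[-0.2, 0.4], [0.0, 0.3], [0.3, -0.7], [0.6, -0.8], [-0.2, -0.6], [-0.4, -0.3], [-0.5, 0.2], [0.0, -0.4]]
gland [0.45130804 0.07987902 0.134     ] glandside [0.45181028 0.07915735 0.1       ]
tray [ 0.5119 -0.3026  0.2658] yaw 15.23
[[-0.2, -0.3], [-0.1, 0.4], [-0.2, 0.1], [0.6, -0.1]]
xaxis [0.90630779 0.         0.42261826]
cam top [0.7015 0.3332 0.0578 0.2767] yaw 3.31
[[-0.1, -0.6], [0.3, -0.8], [-0.7, 0.0], [0.5, 0.5], [-0.2, -0.3], [0.2, 0.1], [0.6, 0.7], [-0.9, 0.0]]
cam side [0.7013 0.3292 0.0688 0.2767] yaw 3.94
[[-1.4, -0.4], [-0.3, 0.0], [1.1, -0.1], [0.7, 0.3], [-0.4, -0.0]]
all [0.7018 0.3329 0.0633 0.276 ] yaw 3.63
[[-0.1, -0.8], [0.5, -1.0], [-0.5, 0.0], [0.5, 0.4], [-0.1, -0.2], [0.4, 0.0], [0.9, 0.6], [-0.5, 0.1], [-1.5, -1.1], [-0.6, -0.7], [0.8, -0.7], [0.5, -0.2], [-0.6, -0.3]]
```

```bash
cat >> h.py <<'E'
from scipy.spatial.transform import Rotation as Ro
LAMP=np.array([.452,.0797,0]); LY=np.radians(-20.95); TRAY=np.array([.512,-.3026,0])
CAM=(.7017,.333,np.radians(3.5),.276)
def down(az):
    a=np.radians(az); x=np.array([np.cos(a),np.sin(a),0]); y=np.array([0,0,-1.]); return np.c_[x,y,np.cross(x,y)]
def delta(g,R=None):
    """shift (tool axes, now) and turn to bring the grasp point to g with rotation R"""
    o=status.get_obs(); p=np.array(o["eef_pos"]); R0=np.array(o["tool_rot"]); R=R0 if R is None else R
    rv=Ro.from_matrix(R0.T@R).as_rotvec(degrees=True)
    t=np.array(g)-R[:,1]*.164-p
    print('t',round(o["time"],2),'p',p.round(4),'az',np.degrees(np.arctan2(R0[1,0],R0[0,0])).round(2),'tilt',R0[:,1].round(3),'turn',rv.round(2),'shift before turn',(R0.T@t).round(4),'shift after turn',(R.T@t).round(4),'F',np.round(o["wrist_force"],1),'w',round(o["grip_width"],4),'j',np.round(o["joint_positions"],0))
E
python3 -m pendant '[{"tx":-0.0331,"tz":0.0252},{"tx":-0.0331,"tz":0.0252},{"tx":-0.0331,"tz":0.0252},{"tx":-0.0331,"tz":0.0252},{"tx":-0.0331,"tz":0.0252},{"tx":-0.0331,"tz":0.0252},{"tx":-0.0331,"tz":0.0252},{"tx":-0.0331,"tz":0.0252},{"tx":-0.0331,"tz":0.0252},{"tx":-0.0331,"tz":0.0252},{"tx":-0.0331,"tz":0.0252},{"tx":-0.0331,"tz":0.0252},{"tx":-0.0331,"tz":0.0252},{"tx":-0.0331,"tz":0.0252},{"tx":-0.0331,"tz":0.0252},{"tx":-0.0331,"tz":0.0252},{"tx":-0.0331,"tz":0.0252},{"tx":-0.0331,"tz":0.0252}]'
python3 -c "
from h import *
delta([.452,.0797,.22],down(45))"
```

```text
t 1.0 p [ 0.2295 -0.6348  0.4048] az -70.13 tilt [ 0. -0. -1.] turn [ 1.0000e-02 -1.1513e+02  1.0000e-02] shift before turn [-0.5963  0.0207  0.4522] shift after turn [0.6626 0.0208 0.3479] F [-0.2 -0.3 -0.2] w 0.0872 j [68. 27. -3. 88.  1. 65. -5.]schema error: expected keys rx, ry, rz, tx, ty, tz, claw
```

```bash

python3 -m pendant '[{"rx":0,"ry":0,"rz":0,"tx":-0.0331,"ty":0,"tz":0.0252,"claw":1},{"rx":0,"ry":0,"rz":0,"tx":-0.0331,"ty":0,"tz":0.0252,"claw":1},{"rx":0,"ry":0,"rz":0,"tx":-0.0331,"ty":0,"tz":0.0252,"claw":1},{"rx":0,"ry":0,"rz":0,"tx":-0.0331,"ty":0,"tz":0.0252,"claw":1},{"rx":0,"ry":0,"rz":0,"tx":-0.0331,"ty":0,"tz":0.0252,"claw":1},{"rx":0,"ry":0,"rz":0,"tx":-0.0331,"ty":0,"tz":0.0252,"claw":1},{"rx":0,"ry":0,"rz":0,"tx":-0.0331,"ty":0,"tz":0.0252,"claw":1},{"rx":0,"ry":0,"rz":0,"tx":-0.0331,"ty":0,"tz":0.0252,"claw":1},{"rx":0,"ry":0,"rz":0,"tx":-0.0331,"ty":0,"tz":0.0252,"claw":1},{"rx":0,"ry":0,"rz":0,"tx":-0.0331,"ty":0,"tz":0.0252,"claw":1}]'
python3 -c "
from h import *
delta([.452,.0797,.22],down(45))"
```

```text
time: 2.0
eef_pos: [0.3542, -0.2361, 0.4051]
tool_rot: [[0.34, 0.001, 0.941], [-0.941, -0.001, 0.34], [0.001, -1.0, 0.001]]
wrist_force: [-0.2, -0.4, 0.6]
grip_width: 0.0875
t 2.0 p [ 0.3542 -0.2361  0.4051] az -70.14 tilt [ 0.001 -0.001 -1.   ] turn [ 4.0000e-02 -1.1514e+02  7.0000e-02] shift before turn [-0.2638  0.0209  0.1993] shift after turn [0.2925 0.0211 0.1541] F [-0.2 -0.4  0.6] w 0.0875 j [ 44.   4. -16. 119.   1.  57. -44.]
```

```bash

python3 -m pendant '[{"rx":0,"ry":0,"rz":0,"tx":-0.033,"ty":0,"tz":0.0249,"claw":1},{"rx":0,"ry":0,"rz":0,"tx":-0.033,"ty":0,"tz":0.0249,"claw":1},{"rx":0,"ry":0,"rz":0,"tx":-0.033,"ty":0,"tz":0.0249,"claw":1},{"rx":0,"ry":0,"rz":0,"tx":-0.033,"ty":0,"tz":0.0249,"claw":1},{"rx":0,"ry":0,"rz":0,"tx":-0.033,"ty":0,"tz":0.0249,"claw":1},{"rx":0,"ry":0,"rz":0,"tx":-0.033,"ty":0,"tz":0.0249,"claw":1},{"rx":0,"ry":0,"rz":0,"tx":-0.033,"ty":0,"tz":0.0249,"claw":1},{"rx":0,"ry":0,"rz":0,"tx":-0.033,"ty":0,"tz":0.0249,"claw":1}]'
python3 -m pendant '[{"rx":0,"ry":-8.2,"rz":0,"tx":0,"ty":0,"tz":0,"claw":1},{"rx":0,"ry":-8.2,"rz":0,"tx":0,"ty":0,"tz":0,"claw":1},{"rx":0,"ry":-8.2,"rz":0,"tx":0,"ty":0,"tz":0,"claw":1},{"rx":0,"ry":-8.2,"rz":0,"tx":0,"ty":0,"tz":0,"claw":1},{"rx":0,"ry":-8.2,"rz":0,"tx":0,"ty":0,"tz":0,"claw":1},{"rx":0,"ry":-8.2,"rz":0,"tx":0,"ty":0,"tz":0,"claw":1},{"rx":0,"ry":-8.2,"rz":0,"tx":0,"ty":0,"tz":0,"claw":1},{"rx":0,"ry":-8.2,"rz":0,"tx":0,"ty":0,"tz":0,"claw":1},{"rx":0,"ry":-8.2,"rz":0,"tx":0,"ty":0,"tz":0,"claw":1},{"rx":0,"ry":-8.2,"rz":0,"tx":0,"ty":0,"tz":0,"claw":1},{"rx":0,"ry":-8.2,"rz":0,"tx":0,"ty":0,"tz":0,"claw":1},{"rx":0,"ry":-8.2,"rz":0,"tx":0,"ty":0,"tz":0,"claw":1},{"rx":0,"ry":-8.2,"rz":0,"tx":0,"ty":0,"tz":0,"claw":1},{"rx":0,"ry":-8.2,"rz":0,"tx":0,"ty":0,"tz":0,"claw":1}]'
python3 -c "
from h import *
import cv2
delta([.452,.0797,.123],down(45))
c=eyes.camera_info('wrist'); print(np.round(c['T'],3),np.round(c['K'],1))
im=eyes.snapshot('wrist'); 
for P in ([.452,.0797,.134],[.452,.0797,.1]): print(proj(P,c))
cv2.imwrite('pics/w1.png',im[:,:,::-1])"
```

```text
time: 2.8
eef_pos: [0.4518, 0.0797, 0.4052]
tool_rot: [[0.34, 0.001, 0.941], [-0.941, -0.0, 0.34], [0.001, -1.0, 0.001]]
wrist_force: [1.4, -1.1, -0.1]
grip_width: 0.0871
time: 4.2
eef_pos: [0.4516, 0.0781, 0.4049]
tool_rot: [[0.707, 0.001, -0.707], [0.707, -0.0, 0.707], [0.0, -1.0, -0.001]]
wrist_force: [0.5, -0.2, 0.0]
grip_width: 0.0871
t 4.2 p [0.4516 0.0781 0.4049] az 44.99 tilt [ 0.001 -0.    -1.   ] turn [ 0.03 -0.01  0.01] shift before turn [0.0014 0.1179 0.0009] shift after turn [0.0014 0.1179 0.0008] F [ 0.5 -0.2  0. ] w 0.0871 j [ 31.  12. -52. 114.  11.  59.  19.]
[[ 0.707  0.677  0.207  0.395]
 [ 0.708 -0.676 -0.206  0.135]
 [ 0.     0.292 -0.956  0.386]
 [ 0.     0.     0.     1.   ]] [[344.3   0.  317.3]
 [  0.  344.3 199.6]
 [  0.    0.    1. ]]
[[318.91990321 202.73128962]]
[[318.73654251 190.8491502 ]]
```

View pics/w1.png

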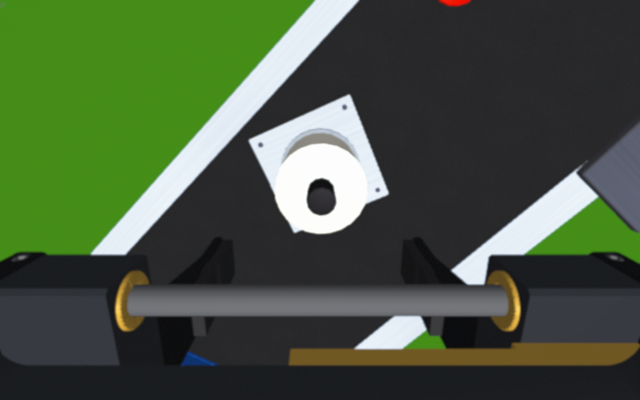

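```bash

python3 -m pendant '[{"rx":0,"ry":0,"rz":0,"tx":0.002,"ty":0.03,"tz":0.001,"claw":1},{"rx":0,"ry":0,"rz":0,"tx":0,"ty":0.03,"tz":0,"claw":1},{"rx":0,"ry":0,"rz":0,"tx":0,"ty":0.03,"tz":0,"claw":1},{"rx":0,"ry":0,"rz":0,"tx":0,"ty":0.018,"tz":0,"claw":1},{"rx":0,"ry":0,"rz":0,"tx":0,"ty":0.01,"tz":0,"claw":1},{"rx":0,"ry":0,"rz":0,"tx":0,"ty":0,"tz":0,"claw":1}]'
python3 -m pendant '[{"rx":0,"ry":0,"rz":0,"tx":0,"ty":0,"tz":0,"claw":-1},{"rx":0,"ry":0,"rz":0,"tx":0,"ty":0,"tz":0,"claw":-1},{"rx":0,"ry":0,"rz":0,"tx":0,"ty":0,"tz":0,"claw":-1},{"rx":0,"ry":0,"rz":0,"tx":0,"ty":0,"tz":0,"claw":-1},{"rx":0,"ry":0,"rz":0,"tx":0,"ty":0,"tz":0,"claw":-1},{"rx":0,"ry":0,"rz":0,"tx":0,"ty":0,"tz":0,"claw":-1},{"rx":0,"ry":0,"rz":0,"tx":0,"ty":0,"tz":0,"claw":-1},{"rx":0,"ry":0,"rz":0,"tx":0,"ty":0,"tz":0,"claw":-1},{"rx":0,"ry":0,"rz":0,"tx":0,"ty":0,"tz":0,"claw":-1},{"rx":0,"ry":0,"rz":0,"tx":0,"ty":0,"tz":0,"claw":-1}]' 20
```

```text
time: 4.85
eef_pos: [0.4521, 0.0802, 0.286]
tool_rot: [[0.712, -0.002, -0.702], [0.702, -0.0, 0.712], [-0.001, -1.0, 0.001]]
wrist_force: [-0.6, -0.0, -0.1]
grip_width: 0.0869
time: 5.85
eef_pos: [0.4523, 0.0802, 0.2867]
tool_rot: [[0.711, -0.0, -0.703], [0.703, 0.0, 0.711], [-0.0, -1.0, 0.0]]
wrist_force: [0.9, -0.8, 0.1]
grip_width: 0.0236
```

```bash

python3 -m pendant '[{"rx":0,"ry":0,"rz":0,"tx":0,"ty":-0.01,"tz":0,"claw":-1},{"rx":0,"ry":0,"rz":0,"tx":0,"ty":-0.02,"tz":0,"claw":-1},{"rx":0,"ry":0,"rz":0,"tx":0,"ty":-0.03,"tz":0,"claw":-1},{"rx":0,"ry":0,"rz":0,"tx":0,"ty":-0.03,"tz":0,"claw":-1},{"rx":0,"ry":0,"rz":0,"tx":0,"ty":-0.03,"tz":0,"claw":-1},{"rx":0,"ry":0,"rz":0,"tx":0,"ty":-0.02,"tz":0,"claw":-1},{"rx":0,"ry":0,"rz":0,"tx":0,"ty":-0.01,"tz":0,"claw":-1},{"rx":0,"ry":0,"rz":0,"tx":0,"ty":0,"tz":0,"claw":-1}]'
python3 -c "
from h import *
import cv2
delta([.512,-.3026,.273])
im=eyes.snapshot('side'); 
cv2.imwrite('pics/s1.png',im[:,:,::-1])"
```

```text
time: 6.65
eef_pos: [0.4523, 0.0805, 0.4379]
tool_rot: [[0.711, 0.003, -0.703], [0.703, -0.0, 0.711], [0.002, -1.0, -0.002]]
wrist_force: [0.4, -0.4, -1.6]
grip_width: 0.0233
t 6.65 p [0.4523 0.0805 0.4379] az 44.66 tilt [ 0.003 -0.    -1.   ] turn [0. 0. 0.] shift before turn [-0.2271  0.0012 -0.3141] shift after turn [-0.2271  0.0012 -0.3141] F [ 0.4 -0.4 -1.6] w 0.0233 j [ 32.  10. -53. 111.   9.  63.  21.]
```

View pics/s1.png

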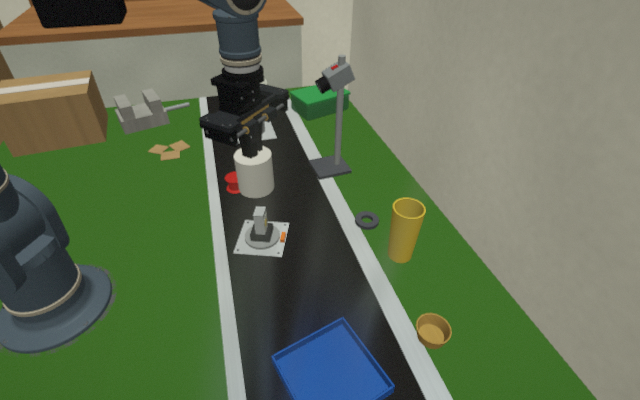

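```bash

python3 -m pendant '[{"rx":0,"ry":0,"rz":0,"tx":-0.0095,"ty":0,"tz":-0.013,"claw":-1},{"rx":0,"ry":0,"rz":0,"tx":-0.019,"ty":0,"tz":-0.026,"claw":-1},{"rx":0,"ry":0,"rz":0,"tx":-0.019,"ty":0,"tz":-0.026,"claw":-1},{"rx":0,"ry":0,"rz":0,"tx":-0.019,"ty":0,"tz":-0.026,"claw":-1},{"rx":0,"ry":0,"rz":0,"tx":-0.019,"ty":0,"tz":-0.026,"claw":-1},{"rx":0,"ry":0,"rz":0,"tx":-0.019,"ty":0,"tz":-0.026,"claw":-1},{"rx":0,"ry":0,"rz":0,"tx":-0.019,"ty":0,"tz":-0.026,"claw":-1},{"rx":0,"ry":0,"rz":0,"tx":-0.019,"ty":0,"tz":-0.026,"claw":-1},{"rx":0,"ry":0,"rz":0,"tx":-0.019,"ty":0,"tz":-0.026,"claw":-1},{"rx":0,"ry":0,"rz":0,"tx":-0.019,"ty":0,"tz":-0.026,"claw":-1},{"rx":0,"ry":0,"rz":0,"tx":-0.019,"ty":0,"tz":-0.026,"claw":-1},{"rx":0,"ry":0,"rz":0,"tx":-0.019,"ty":0,"tz":-0.026,"claw":-1},{"rx":0,"ry":0,"rz":0,"tx":-0.0095,"ty":0,"tz":-0.013,"claw":-1},{"rx":0,"ry":0,"rz":0,"tx":0,"ty":0,"tz":0,"claw":-1}]'
python3 -c "
from h import *
delta([.512,-.3026,.115],down(44.66))"
```

```text
time: 8.1
eef_pos: [0.509, -0.3043, 0.4348]
tool_rot: [[0.714, -0.002, -0.7], [0.7, 0.002, 0.714], [-0.001, -1.0, 0.003]]
wrist_force: [-0.4, 0.8, -1.0]
grip_width: 0.0233
t 8.1 p [ 0.509  -0.3043  0.4348] az 44.46 tilt [-0.002  0.002 -1.   ] turn [-0.17 -0.2  -0.03] shift before turn [ 0.0034  0.1558 -0.0014] shift after turn [ 0.0033  0.1558 -0.0009] F [-0.4  0.8 -1. ] w 0.0233 j [ 56.  22. -39.  96.  15.  68.  58.]
```

```bash

python3 -m pendant '[{"rx":0,"ry":0,"rz":0,"tx":0.003,"ty":0.02,"tz":-0.001,"claw":-1},{"rx":0,"ry":0,"rz":0,"tx":0,"ty":0.03,"tz":0,"claw":-1},{"rx":0,"ry":0,"rz":0,"tx":0,"ty":0.03,"tz":0,"claw":-1},{"rx":0,"ry":0,"rz":0,"tx":0,"ty":0.03,"tz":0,"claw":-1},{"rx":0,"ry":0,"rz":0,"tx":0,"ty":0.02,"tz":0,"claw":-1},{"rx":0,"ry":0,"rz":0,"tx":0,"ty":0.015,"tz":0,"claw":-1},{"rx":0,"ry":0,"rz":0,"tx":0,"ty":0.006,"tz":0,"claw":-1},{"rx":0,"ry":0,"rz":0,"tx":0,"ty":0.003,"tz":0,"claw":-1},{"rx":0,"ry":0,"rz":0,"tx":0,"ty":0,"tz":0,"claw":-1}]'
```

```text
time: 9.0
eef_pos: [0.5127, -0.3002, 0.2833]
tool_rot: [[0.711, 0.001, -0.703], [0.703, -0.0, 0.711], [0.0, -1.0, -0.001]]
wrist_force: [0.8, -0.1, -1.3]
grip_width: 0.0232
```

```bash

python3 -m pendant '[{"rx":0,"ry":0,"rz":0,"tx":0,"ty":0.002,"tz":0,"claw":-1},{"rx":0,"ry":0,"rz":0,"tx":0,"ty":0.002,"tz":0,"claw":-1},{"rx":0,"ry":0,"rz":0,"tx":0,"ty":0,"tz":0,"claw":-1}]'
```

```text
time: 9.3
eef_pos: [0.5123, -0.3006, 0.2789]
tool_rot: [[0.711, 0.0, -0.703], [0.703, -0.0, 0.711], [-0.0, -1.0, -0.0]]
wrist_force: [-0.5, -0.5, -0.8]
grip_width: 0.0233
```

```bash

python3 -m pendant '[{"rx":0,"ry":0,"rz":0,"tx":0,"ty":0.001,"tz":0,"claw":-1},{"rx":0,"ry":0,"rz":0,"tx":0,"ty":0,"tz":0,"claw":-1}]'
python3 -c "
from h import *
import cv2
im=eyes.snapshot('side'); 
cv2.imwrite('pics/s2.png',cv2.resize(im[200:400,220:460,::-1],None,fx=3,fy=3))"
```

```text
time: 9.5
eef_pos: [0.5127, -0.3004, 0.2785]
tool_rot: [[0.711, 0.001, -0.703], [0.703, -0.001, 0.711], [0.0, -1.0, -0.001]]
wrist_force: [-0.5, -0.2, 3.6]
grip_width: 0.023
```

View pics/s2.png

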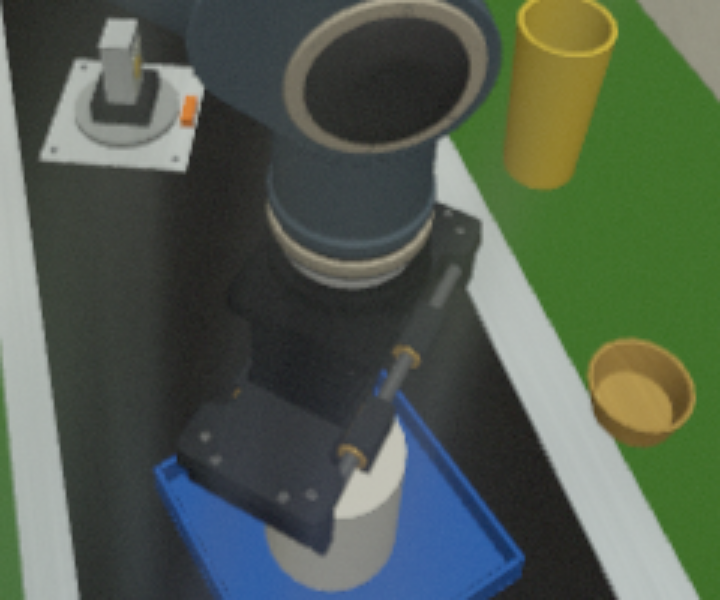

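```bash

python3 -m pendant '[{"rx":0,"ry":0,"rz":0,"tx":0,"ty":0,"tz":0,"claw":1},{"rx":0,"ry":0,"rz":0,"tx":0,"ty":0,"tz":0,"claw":1},{"rx":0,"ry":0,"rz":0,"tx":0,"ty":0,"tz":0,"claw":1},{"rx":0,"ry":0,"rz":0,"tx":0,"ty":0,"tz":0,"claw":1},{"rx":0,"ry":0,"rz":0,"tx":0,"ty":0,"tz":0,"claw":1},{"rx":0,"ry":0,"rz":0,"tx":0,"ty":0,"tz":0,"claw":1},{"rx":0,"ry":0,"rz":0,"tx":0,"ty":0,"tz":0,"claw":1},{"rx":0,"ry":0,"rz":0,"tx":0,"ty":-0.02,"tz":0,"claw":1},{"rx":0,"ry":0,"rz":0,"tx":0,"ty":-0.03,"tz":0,"claw":1},{"rx":0,"ry":0,"rz":0,"tx":0,"ty":-0.04,"tz":0,"claw":1},{"rx":0,"ry":0,"rz":0,"tx":0,"ty":-0.04,"tz":0,"claw":1},{"rx":0,"ry":0,"rz":0,"tx":0,"ty":-0.02,"tz":0,"claw":1}]'
python3 -c "
from h import *
delta([.452,.0797,.25],down(69.05))"
```

```text
time: 10.75
eef_pos: [0.513, -0.3002, 0.4317]
tool_rot: [[0.711, 0.005, -0.703], [0.703, -0.003, 0.711], [0.002, -1.0, -0.005]]
wrist_force: [-0.5, -0.6, -0.1]
grip_width: 0.0871
t 10.75 p [ 0.513  -0.3002  0.4317] az 44.68 tilt [ 0.005 -0.003 -1.   ] turn [ 3.200e-01 -2.437e+01  2.000e-02] shift before turn [0.2238 0.0164 0.3131] shift after turn [0.333  0.0177 0.1928] F [-0.5 -0.6 -0.1] w 0.0871 j [ 56.  23. -39.  96.  15.  67.  57.]
```

```bash

python3 -m pendant '[{"rx":0,"ry":0,"rz":0,"tx":0.0203,"ty":0,"tz":0.0285,"claw":1},{"rx":0,"ry":0,"rz":0,"tx":0.0203,"ty":0,"tz":0.0285,"claw":1},{"rx":0,"ry":0,"rz":0,"tx":0.0203,"ty":0,"tz":0.0285,"claw":1},{"rx":0,"ry":0,"rz":0,"tx":0.0203,"ty":0,"tz":0.0285,"claw":1},{"rx":0,"ry":0,"rz":0,"tx":0.0203,"ty":0,"tz":0.0285,"claw":1},{"rx":0,"ry":0,"rz":0,"tx":0.0203,"ty":0,"tz":0.0285,"claw":1},{"rx":0,"ry":0,"rz":0,"tx":0.0203,"ty":0,"tz":0.0285,"claw":1},{"rx":0,"ry":0,"rz":0,"tx":0.0203,"ty":0,"tz":0.0285,"claw":1},{"rx":0,"ry":0,"rz":0,"tx":0.0203,"ty":0,"tz":0.0285,"claw":1},{"rx":0,"ry":0,"rz":0,"tx":0.0203,"ty":0,"tz":0.0285,"claw":1},{"rx":0,"ry":0,"rz":0,"tx":0.0203,"ty":0,"tz":0.0285,"claw":1},{"rx":0,"ry":-8.1,"rz":0,"tx":0,"ty":0,"tz":0,"claw":1},{"rx":0,"ry":-8.1,"rz":0,"tx":0,"ty":0,"tz":0,"claw":1},{"rx":0,"ry":-8.1,"rz":0,"tx":0,"ty":0,"tz":0,"claw":1},{"rx":0,"ry":0,"rz":0,"tx":0,"ty":0,"tz":0,"claw":1}]'
python3 -c "
from h import *
import cv2
delta([.452,.0797,.25],down(69.05))
c=eyes.camera_info('wrist')
im=eyes.snapshot('wrist')[:,:,::-1].copy(); 
P=np.array([[x,y,.08] for x,y in ((.012,.017),(.012,-.017),(-.012,-.017),(-.012,.017))]); P=(Rz(LY)@P.T).T+LAMP+[0,0,.012]
q=proj(P,c);print(q.round(1).tolist())
x0,y0=int(q[:,0].mean())-60,int(q[:,1].mean())-50
cv2.imwrite('pics/w2.png',im);print(x0,y0)
cv2.imwrite('pics/w2c.png',cv2.resize(im[y0:y0+100,x0:x0+120],None,fx=6,fy=6,interpolation=cv2.INTER_CUBIC))
for n in ('side','top'):
  cv2.imwrite(f'pics/{n}3.png',eyes.snapshot(n)[:,:,::-1])
"
```

```text
time: 12.25
eef_pos: [0.4506, 0.0795, 0.4277]
tool_rot: [[0.359, 0.0, -0.933], [0.933, -0.0, 0.359], [0.0, -1.0, -0.0]]
wrist_force: [0.4, -0.6, 0.2]
grip_width: 0.0872
t 12.25 p [0.4506 0.0795 0.4277] az 68.98 tilt [ 0. -0. -1.] turn [ 0.   -0.07  0.  ] shift before turn [ 0.0007  0.0137 -0.0013] shift after turn [ 0.0007  0.0137 -0.0013] F [ 0.4 -0.6  0.2] w 0.0872 j [ 35.  11. -56. 112.  11.  62.  43.]
[[335.6, 196.5], [300.1, 196.5], [299.8, 172.0], [336.0, 172.0]]
257 134
```

View pics/w2.png

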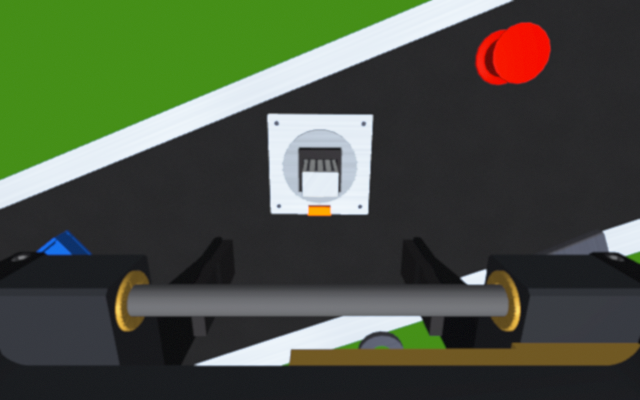

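View pics/w2c.png

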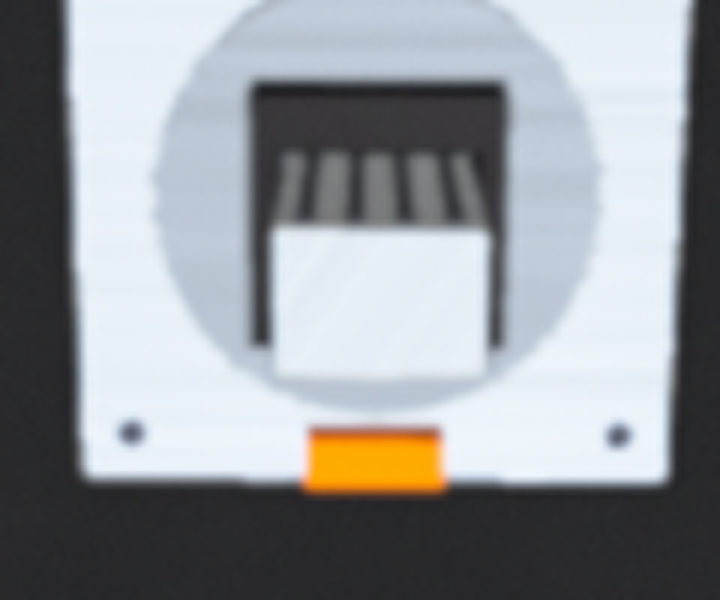

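View pics/side3.png

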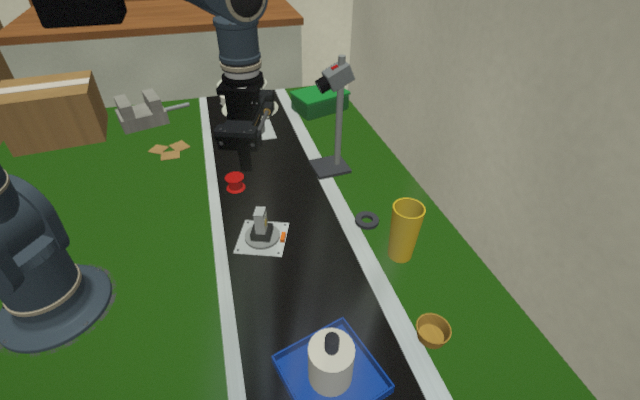

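```bash

python3 -m pendant '[{"rx":0,"ry":0,"rz":0,"tx":0.0015,"ty":0.03,"tz":-0.001,"claw":1},{"rx":0,"ry":0,"rz":0,"tx":0,"ty":0.04,"tz":0,"claw":1},{"rx":0,"ry":0,"rz":0,"tx":0,"ty":0.04,"tz":0,"claw":1},{"rx":0,"ry":0,"rz":0,"tx":0,"ty":0.04,"tz":0,"claw":1},{"rx":0,"ry":0,"rz":0,"tx":0,"ty":0.025,"tz":0,"claw":1},{"rx":0,"ry":0,"rz":0,"tx":0,"ty":0.01,"tz":0,"claw":1},{"rx":0,"ry":0,"rz":0,"tx":0,"ty":0.002,"tz":0,"claw":1},{"rx":0,"ry":0,"rz":0,"tx":0,"ty":0,"tz":0,"claw":1}]'
python3 -c "
from h import *
delta(LAMP+[0,0,.077],down(69.05))"
```

```text
time: 13.2
eef_pos: [0.4527, 0.0807, 0.2415]
tool_rot: [[0.359, 0.002, -0.933], [0.933, 0.0, 0.359], [0.001, -1.0, -0.001]]
wrist_force: [-0.3, 0.9, -0.2]
grip_width: 0.087
t 13.2 p [0.4527 0.0807 0.2415] az 68.94 tilt [ 0.002  0.    -1.   ] turn [ 0.08 -0.11  0.05] shift before turn [-0.0012  0.0005  0.0003] shift after turn [-0.0012  0.0005  0.0003] F [-0.3  0.9 -0.2] w 0.087 j [ 22.  27. -46. 123.  30.  41.  25.]
```

```bash

python3 -m pendant '[{"rx":0,"ry":0,"rz":0,"tx":0,"ty":0,"tz":0,"claw":-1},{"rx":0,"ry":0,"rz":0,"tx":0,"ty":0,"tz":0,"claw":-1},{"rx":0,"ry":0,"rz":0,"tx":0,"ty":0,"tz":0,"claw":-1},{"rx":0,"ry":0,"rz":0,"tx":0,"ty":0,"tz":0,"claw":-1},{"rx":0,"ry":0,"rz":0,"tx":0,"ty":0,"tz":0,"claw":-1},{"rx":0,"ry":0,"rz":0,"tx":0,"ty":0,"tz":0,"claw":-1},{"rx":0,"ry":0,"rz":0,"tx":0,"ty":0,"tz":0,"claw":-1},{"rx":0,"ry":0,"rz":0,"tx":0,"ty":0,"tz":0,"claw":-1},{"rx":0,"ry":0,"rz":0,"tx":0,"ty":0,"tz":0,"claw":-1}]' 30
python3 -c "
from h import *
delta(LAMP+[0,0,.077],down(69.05)); print(status.get_obs()['moment'])"
```

```text
time: 14.1
eef_pos: [0.4522, 0.0805, 0.2407]
tool_rot: [[0.359, 0.0, -0.933], [0.933, 0.0, 0.359], [0.0, -1.0, -0.0]]
wrist_force: [-0.8, -0.1, -0.6]
grip_width: 0.0338
t 14.1 p [0.4522 0.0805 0.2407] az 68.97 tilt [ 0.  0. -1.] turn [ 0.   -0.08  0.01] shift before turn [-0.0008 -0.0003 -0.0001] shift after turn [-0.0008 -0.0003 -0.0001] F [-0.8 -0.1 -0.6] w 0.0338 j [ 22.  27. -46. 123.  30.  41.  25.]
[ 0.10816805 -0.17228291 -0.02855196]
```

```bash

python3 -m pendant '[{"rx":0,"ry":0,"rz":0,"tx":0,"ty":-0.006,"tz":0,"claw":-1},{"rx":0,"ry":0,"rz":0,"tx":0,"ty":-0.012,"tz":0,"claw":-1},{"rx":0,"ry":0,"rz":0,"tx":0,"ty":-0.02,"tz":0,"claw":-1},{"rx":0,"ry":0,"rz":0,"tx":0,"ty":-0.03,"tz":0,"claw":-1},{"rx":0,"ry":0,"rz":0,"tx":0,"ty":-0.03,"tz":0,"claw":-1},{"rx":0,"ry":0,"rz":0,"tx":0,"ty":-0.03,"tz":0,"claw":-1},{"rx":0,"ry":0,"rz":0,"tx":0,"ty":-0.022,"tz":0,"claw":-1},{"rx":0,"ry":0,"rz":0,"tx":0,"ty":0,"tz":0,"claw":-1}]'
cat >> h.py <<'E'
def lens(C=CAM):
    R=Rz(C[2])@Ry(-np.radians(25)); o=Rz(C[2])@[-.03,0,0]+[C[0],C[1],C[3]]; return o,R
def present(back=0,gz=.0647,C=CAM):
    o,R=lens(C); f=o+R@[-.12-back,0,0]; m=f-R@[.012,0,.045]; g=m+R@[0,0,gz]
    return g,np.c_[R[:,1],-R[:,2],-R[:,0]]
E
python3 -c "
from h import *
g,R=present(.06); print(lens(),g,R.round(3)); delta(g,R)"
```

```text
time: 14.9
eef_pos: [0.4528, 0.0813, 0.3941]
tool_rot: [[0.359, 0.007, -0.933], [0.933, -0.0, 0.359], [0.002, -1.0, -0.007]]
wrist_force: [-0.2, -0.2, -1.1]
grip_width: 0.0336
(array([0.67175596, 0.33116854, 0.276     ]), array([[ 0.90461734, -0.06104854, -0.42182999],
       [ 0.05532877,  0.9981348 , -0.02580023],
       [ 0.42261826,  0.        ,  0.90630779]])) [0.48975938 0.32003716 0.21271156] [[-0.061  0.422 -0.905]
 [ 0.998  0.026 -0.055]
 [ 0.    -0.906 -0.423]]
t 14.9 p [0.4528 0.0813 0.3941] az 68.96 tilt [ 0.007 -0.    -1.   ] turn [-24.21 -24.15  -5.31] shift before turn [0.2072 0.0325 0.1145] shift after turn [0.236  0.0222 0.03  ] F [-0.2 -0.2 -1.1] w 0.0336 j [ 34.  14. -56. 114.  14.  58.  40.]
```

```bash

python3 -m pendant '[{"rx":0,"ry":0,"rz":0,"tx":0.013,"ty":0.002,"tz":0.007,"claw":-1},{"rx":0,"ry":0,"rz":0,"tx":0.026,"ty":0.004,"tz":0.0145,"claw":-1},{"rx":0,"ry":0,"rz":0,"tx":0.026,"ty":0.004,"tz":0.0145,"claw":-1},{"rx":0,"ry":0,"rz":0,"tx":0.026,"ty":0.004,"tz":0.0145,"claw":-1},{"rx":0,"ry":0,"rz":0,"tx":0.026,"ty":0.004,"tz":0.0145,"claw":-1},{"rx":0,"ry":0,"rz":0,"tx":0.026,"ty":0.004,"tz":0.0145,"claw":-1},{"rx":0,"ry":0,"rz":0,"tx":0.026,"ty":0.004,"tz":0.0145,"claw":-1},{"rx":0,"ry":0,"rz":0,"tx":0.026,"ty":0.004,"tz":0.0145,"claw":-1},{"rx":0,"ry":0,"rz":0,"tx":0.012,"ty":0.002,"tz":0.006,"claw":-1},{"rx":-6.05,"ry":-6.04,"rz":-1.33,"tx":0,"ty":0,"tz":0,"claw":-1},{"rx":-6.05,"ry":-6.04,"rz":-1.33,"tx":0,"ty":0,"tz":0,"claw":-1},{"rx":-6.05,"ry":-6.04,"rz":-1.33,"tx":0,"ty":0,"tz":0,"claw":-1},{"rx":-6.05,"ry":-6.04,"rz":-1.33,"tx":0,"ty":0,"tz":0,"claw":-1},{"rx":0,"ry":0,"rz":0,"tx":0,"ty":0,"tz":0,"claw":-1},{"rx":0,"ry":0,"rz":0,"tx":0,"ty":0,"tz":0,"claw":-1}]'
python3 -c "
from h import *
import cv2
g,R=present(.06);  delta(g,R); g,R=present(0);  delta(g,R)
for n in ('side','top','wrist'):
  cv2.imwrite(f'pics/{n}4.png',eyes.snapshot(n)[:,:,::-1])
"
```

```text
time: 16.4
eef_pos: [0.4192, 0.3145, 0.3581]
tool_rot: [[-0.057, 0.41, -0.91], [0.998, 0.024, -0.051], [0.001, -0.912, -0.411]]
wrist_force: [1.0, -0.4, -1.3]
grip_width: 0.0342
t 16.4 p [0.4192 0.3145 0.3581] az 93.24 tilt [ 0.41   0.024 -0.912] turn [-0.75 -0.26 -0.06] shift before turn [ 0.0013 -0.0024 -0.0027] shift after turn [ 0.0012 -0.0023 -0.0027] F [ 1.  -0.4 -1.3] w 0.0342 j [ -3.  19. -51. 115.  49.  45.  10.]
t 16.4 p [0.4192 0.3145 0.3581] az 93.24 tilt [ 0.41   0.024 -0.912] turn [-0.75 -0.26 -0.06] shift before turn [ 0.0015 -0.0032 -0.0627] shift after turn [ 0.0012 -0.0023 -0.0627] F [ 1.  -0.4 -1.3] w 0.0342 j [ -3.  19. -51. 115.  49.  45.  10.]
```

View pics/side4.png

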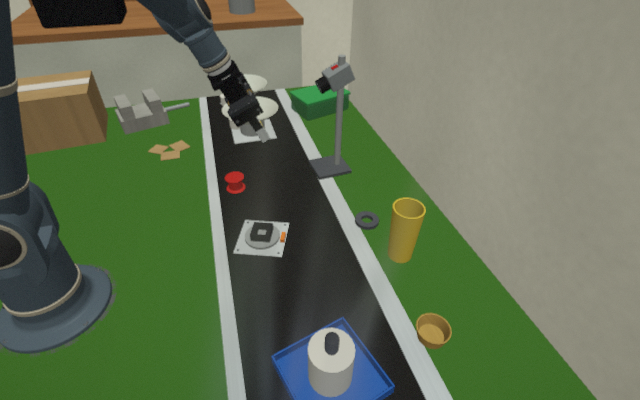

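View pics/wrist4.png

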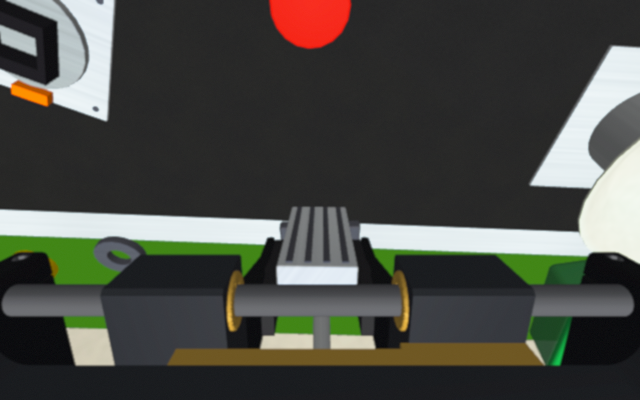

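View pics/top4.png

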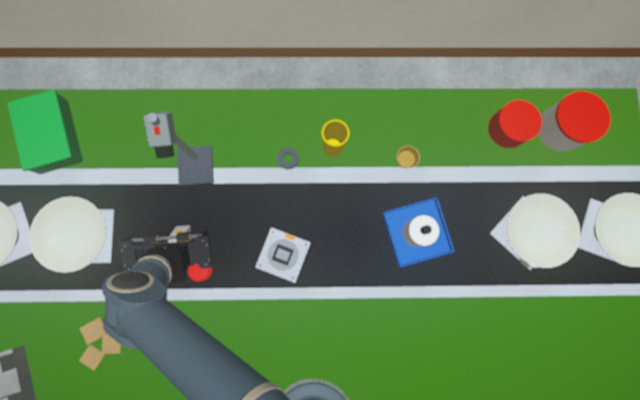

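```bash

python3 -m pendant '[{"rx":-0.4,"ry":-0.13,"rz":0,"tx":0.0013,"ty":-0.002,"tz":-0.01,"claw":-1},{"rx":-0.35,"ry":-0.13,"rz":0,"tx":0,"ty":-0.001,"tz":-0.016,"claw":-1},{"rx":0,"ry":0,"rz":0,"tx":0,"ty":0,"tz":-0.016,"claw":-1},{"rx":0,"ry":0,"rz":0,"tx":0,"ty":0,"tz":-0.012,"claw":-1},{"rx":0,"ry":0,"rz":0,"tx":0,"ty":0,"tz":-0.008,"claw":-1},{"rx":0,"ry":0,"rz":0,"tx":0,"ty":0,"tz":0,"claw":-1},{"rx":0,"ry":0,"rz":0,"tx":0,"ty":0,"tz":0,"claw":-1},{"rx":0,"ry":0,"rz":0,"tx":0,"ty":0,"tz":0,"claw":-1}]'
cat > look.py <<'E'
import sys; from h import *; import cv2
k=sys.argv[1]
g,R=present(0);  delta(g,R)
obs=[]
for n in ('side','top'):
  acc=0
  for i in range(6): acc=acc+eyes.snapshot(n).astype(float); delta_o=status.get_obs(); obs.append(np.r_[delta_o["eef_pos"],np.ravel(delta_o["tool_rot"])])
  np.save(f'pics/{n}{k}.npy',acc/6)
m=np.mean(obs,0); np.save(f'pics/obs{k}.npy',m); p=m[:3];R0=Ro.from_matrix(m[3:].reshape(3,3)).as_matrix()
print('mean p',p.round(4),'std',np.std(obs,0)[:3].round(4),'turn',Ro.from_matrix(R0.T@R).as_rotvec(degrees=True).round(2),'shift',(R0.T@(g-R[:,1]*.164-p)).round(4))
E
python3 look.py 5
python3 - <<'E'
import numpy as np,cv2
s=np.load('pics/side5.npy')[:,:,::-1].astype(np.uint8); t=np.load('pics/top5.npy')[:,:,::-1].astype(np.uint8)
cv2.imwrite('pics/s5.png',cv2.resize(s[40:190,215:375],None,fx=5,fy=4,interpolation=cv2.INTER_CUBIC)[:600])
cv2.imwrite('pics/s5b.png',cv2.resize(s[50:125,295:370],None,fx=8,fy=8,interpolation=cv2.INTER_CUBIC))
cv2.imwrite('pics/t5.png',cv2.resize(t[100:240,110:230],None,fx=4,fy=4,interpolation=cv2.INTER_CUBIC))
E
```

```text
time: 17.35
eef_pos: [0.4737, 0.3195, 0.3873]
tool_rot: [[-0.064, 0.424, -0.903], [0.998, 0.026, -0.058], [-0.001, -0.905, -0.425]]
wrist_force: [-0.1, 0.3, -1.1]
grip_width: 0.0341
t 17.35 p [0.4737 0.3195 0.3873] az 93.64 tilt [ 0.424  0.026 -0.905] turn [0.14 0.15 0.01] shift before turn [-0.0004  0.001  -0.0008] shift after turn [-0.0004  0.001  -0.0008] F [-0.1  0.3 -1.1] w 0.0341 j [ -1.  22. -50. 108.  48.  48.  16.]
mean p [0.4741 0.3195 0.3876] std [0.0002 0.     0.0001] turn [0.18 0.12 0.02] shift [-0.0004  0.0011 -0.0003]
```

View pics/s5.png

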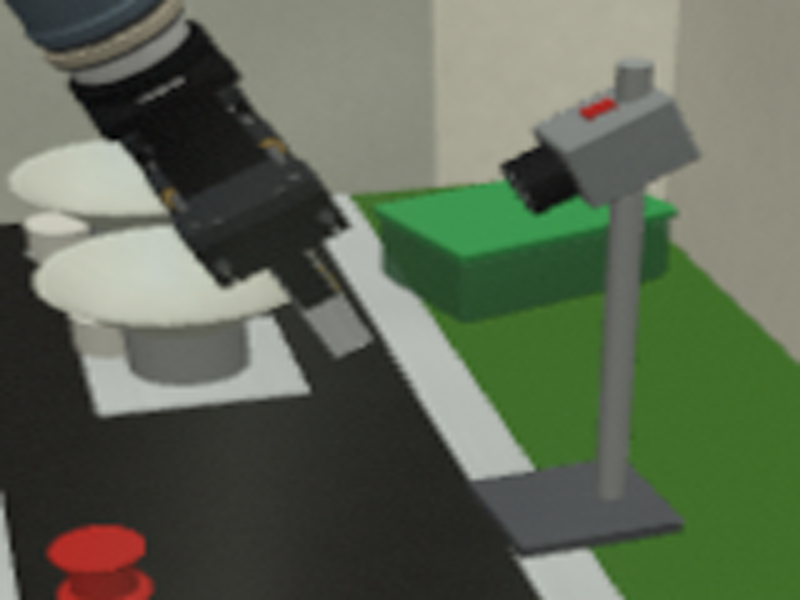

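View pics/t5.png

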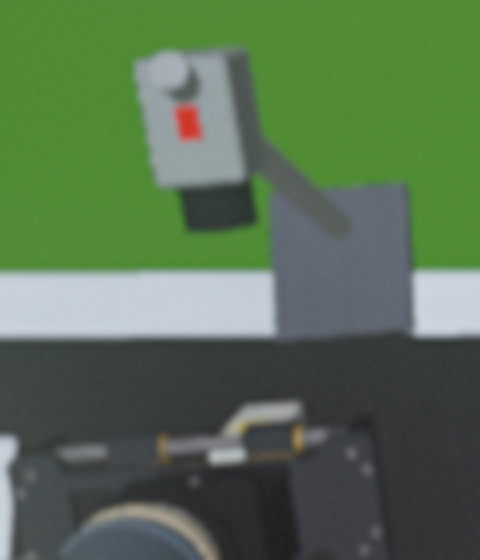

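View pics/s5b.png

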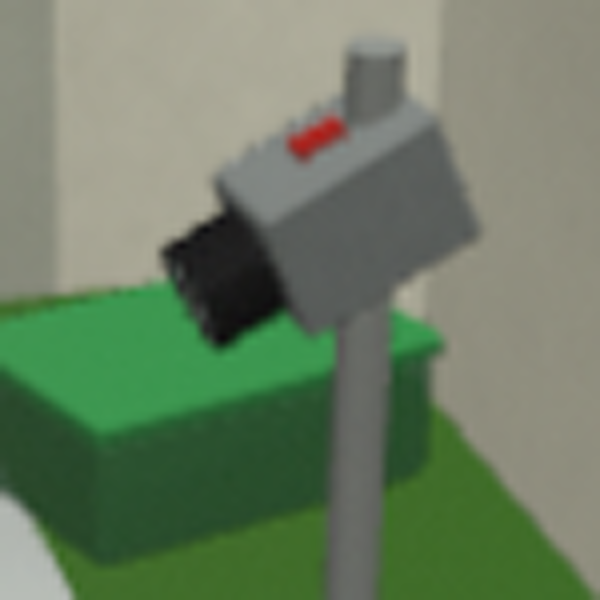

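```bash
python3 - <<'E'
import numpy as np,cv2
t=np.load('pics/top5.npy')[:,:,::-1].astype(np.uint8)
cv2.imwrite('pics/t5b.png',cv2.resize(t[108:162,138:182],None,fx=11,fy=11,interpolation=cv2.INTER_CUBIC))
cv2.imwrite('pics/t5c.png',cv2.resize(t[138:188,170:220],None,fx=11,fy=11,interpolation=cv2.INTER_CUBIC))
E
```

```text
(no output)
```

View pics/t5b.png

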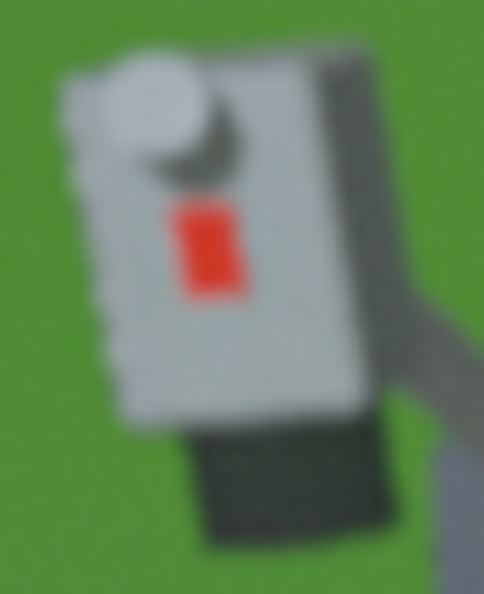

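View pics/t5c.png

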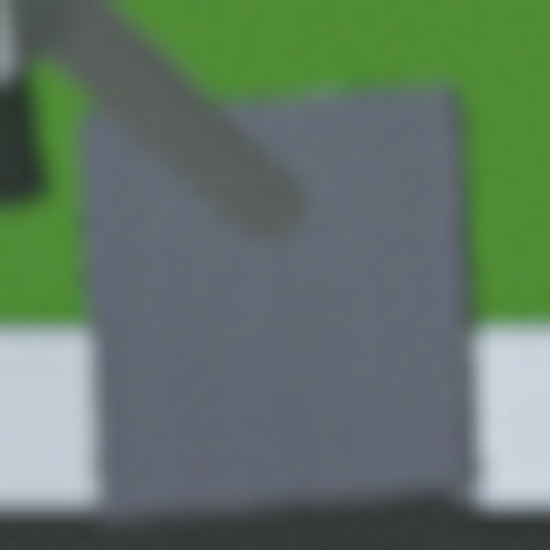

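```bash
cat > fit.py <<'E'
from h import *
from scipy.optimize import least_squares
ct,cs=eyes.camera_info("top"),eyes.camera_info("side")
f=lambda p,s,o:(np.array(p,float)+.5)/s-.5+o
a,b,c=.027,.097,.025
L=[(b,c,c),(b,-c,c),(a,-c,c),(a,c,c),(0,.02,0),(0,-.02,0)]
tL=f([(62,78),(308,62),(368,412),(127,430),(208,548),(395,520)],11,(138,108))
Wt=[(.035,0,.354),(.065,.05,.014),(.065,-.05,.014),(-.045,-.05,.014),(-.045,.05,.014)]
tW=np.r_[f([(157,103)],11,(138,108)),f([(82,112),(460,88),(475,488),(102,515)],11,(170,138))]
Ls=[(a,-c,c),(b,-c,c),(b,-c,-c),(a,-c,-c),(a,c,c),(0,0,0)]
sL=f([(270,225),(437,120),(480,235),(313,335),(215,180),(191,301)],8,(295,50))
Wsd=[(.035,0,.354)]; sW=f([(376,45)],8,(295,50))
# foot from s5 (5x,4y, offset 215,40)
fs=(np.array([(472,486),(522,551),(682,525)])+.5)/[5,4]-.5+[215,40]
Wsd+=[(-.045,.05,.014),(-.045,-.05,.014),(.065,-.05,.014)]; sW=np.r_[sW,fs]
def lp(x,P):
    o,R=lens(x[:4]); return (R@np.array(P).T).T+o
def wp(x,P): return (Rz(x[2])@np.array(P).T).T+[x[0],x[1],0]
T=lambda x,d=0:np.r_[(proj(lp(x,L)+d,ct)-tL).ravel(),(proj(wp(x,Wt)+d,ct)-tW).ravel()]
S=lambda x,d=0:np.r_[(proj(lp(x,Ls)+d,cs)-sL).ravel(),(proj(wp(x,Wsd)+d,cs)-sW).ravel()]
def both(x): return np.r_[T(x,x[4:7]),S(x,x[7:10]),x[4:10]/.0015]
for n,fn,x0 in (('top',T,CAM),('side',S,CAM),('both',both,list(CAM)+[0]*6)):
    r=least_squares(fn,x0,loss='soft_l1',f_scale=.7,x_scale='jac'); print(n,r.x.round(4),'yaw',np.degrees(r.x[2]).round(2),'lens',lens(r.x[:4])[0].round(4)); 
    print(np.round(r.fun[:(len(r.fun)//2)*2].reshape(-1,2),1).tolist())
E
python3 fit.py
```

```text
top [0.7013 0.3335 0.0716 0.2766] yaw 4.1 lens [0.6714 0.3313 0.2766]
[[-0.6, -0.0], [0.5, -0.2], [0.3, 0.2], [-0.7, 0.3], [-0.1, -0.7], [0.6, 0.5], [0.4, 0.3], [-0.3, -0.3], [-0.1, -0.7], [0.3, 0.0], [-0.8, 0.2]]
side [0.6998 0.3279 0.0872 0.2767] yaw 5.0 lens [0.6699 0.3253 0.2767]
[[-1.3, 0.0], [0.6, -1.1], [1.3, 0.5], [0.1, 1.7], [-1.4, -0.9], [-0.0, 0.2], [0.3, 0.5], [-1.4, -0.7], [-0.1, 0.2], [0.8, -0.6]]
both [ 7.014e-01  3.328e-01  7.410e-02  2.763e-01 -0.000e+00  5.000e-04
  1.000e-04  0.000e+00 -5.000e-04 -1.200e-03] yaw 4.25 lens [0.6714 0.3306 0.2763]
[[-0.5, 0.1], [0.6, -0.2], [0.5, 0.2], [-0.6, 0.3], [0.0, -0.7], [0.7, 0.5], [0.4, 0.3], [-0.3, -0.3], [-0.1, -0.8], [0.4, -0.0], [-0.7, 0.3], [-1.4, -0.0], [0.6, -1.0], [1.3, 0.5], [0.1, 1.6], [-1.3, -1.0], [0.0, 0.0], [0.3, 0.5], [-1.1, -1.3], [-0.3, -0.5], [0.7, -0.9], [-0.0, 0.3], [0.1, 0.0], [-0.3, -0.8]]
```

```bash
cat > ov.py <<'E'
import sys; from h import *; import cv2
k=sys.argv[1]; m=np.load(f'pics/obs{k}.npy'); p=m[:3]; R=Ro.from_matrix(m[3:].reshape(3,3)).as_matrix()
M=np.c_[-R[:,2],R[:,0],-R[:,1]]; o=p+R[:,1]*.164-M@[0,0,.0647]
print('led',(o+M@[.012,0,.045]).round(4),'ahead',(o+M@[.132,0,.045]).round(4))
C=(.7013,.333,np.radians(4.1),.2766); lo,lR=lens(C); print('lens',lo.round(4),'ahead in lens frame mm',(1000*lR.T@(o+M@[.132,0,.045]-lo)).round(1),'led',(1000*lR.T@(o+M@[.012,0,.045]-lo)).round(1),'rot',Ro.from_matrix(M.T@lR).as_rotvec(degrees=True).round(2))
a=np.array; B=a([[x,y,z] for x in(-.012,.012) for y in(-.017,.017) for z in (0,.08)])
H=a([[x,y,z] for x in(.027,.097) for y in(-.025,.025) for z in (-.025,.025)])
E=[(i,j) for i in range(8) for j in range(i) if bin(i^j).count('1')==1]
th=np.linspace(0,2*np.pi,40)
W=(M@B.T).T+o; HW=(lR@H.T).T+lo; ring=(lR@a([0*th,.02*np.cos(th),.02*np.sin(th)])).T+lo
disc=(M@a([0*th+.012,.01*np.cos(th),.045+.01*np.sin(th)])).T+o
for n,(x0,y0,w,h,s) in dict(side=(255,50,120,90,6),top=(130,100,95,120,5)).items():
    c=eyes.camera_info(n); im=np.load(f'pics/{n}{k}.npy')[:,:,::-1].astype(np.uint8)
    im=cv2.resize(im[y0:y0+h,x0:x0+w],None,fx=s,fy=s,interpolation=cv2.INTER_CUBIC)
    t=lambda P:((proj(P,c)-[x0,y0]+.5)*s-.5).round().astype(int)
    for P,col in((W,(0,255,255)),(HW,(255,0,255))):
        q=t(P)
        for i,j in E: cv2.line(im,tuple(map(int,q[i])),tuple(map(int,q[j])),col,1)
    for P,col in((ring,(255,0,255)),(disc,(0,255,255))): cv2.polylines(im,[t(P).astype(np.int32)],True,col,1)
    cv2.imwrite(f'pics/ov_{n}{k}.png',im)
E
python3 ov.py 5
```

```text
led [0.563  0.325  0.2264] ahead [0.6713 0.3319 0.2775]
lens [0.6714 0.3309 0.2766] ahead in lens frame mm [0.4 1.  0.8] led [-119.6    1.9    0.4] rot [0.24 0.18 0.42]
```

View pics/ov_side5.png

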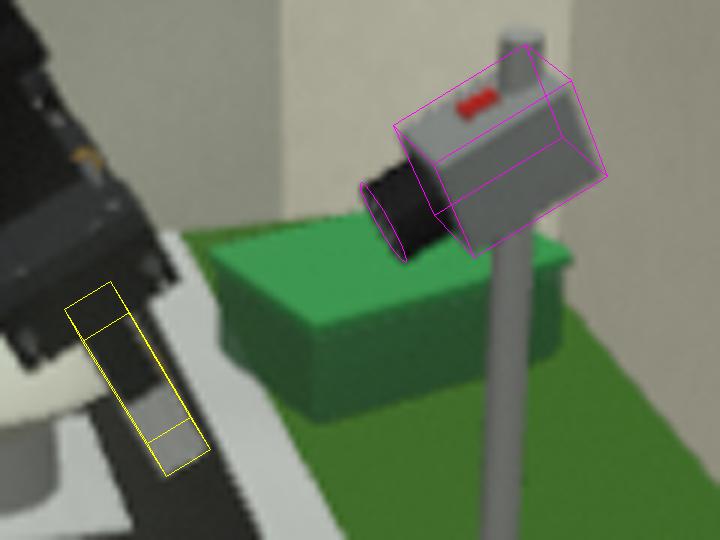

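View pics/ov_top5.png

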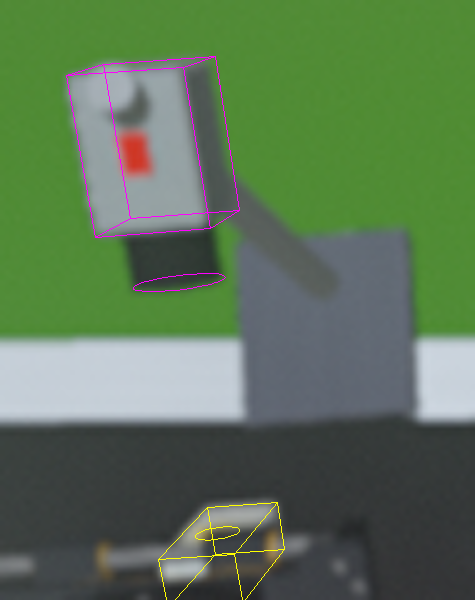

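```bash

python3 -m pendant '[{"rx":0,"ry":0,"rz":0,"tx":0,"ty":0,"tz":0,"claw":-1},{"rx":0,"ry":0,"rz":0,"tx":0,"ty":0,"tz":0,"claw":-1},{"rx":0,"ry":0,"rz":0,"tx":0,"ty":0,"tz":0,"claw":-1}]'
python3 look.py 6; python3 ov.py 6; python3 -c "
from cell import order; print(order.job_done())"
```

```text
time: 18.25
eef_pos: [0.4744, 0.3194, 0.3877]
tool_rot: [[-0.063, 0.425, -0.903], [0.998, 0.026, -0.057], [-0.0, -0.905, -0.426]]
wrist_force: [0.0, -0.4, -1.4]
grip_width: 0.0336
t 18.25 p [0.4744 0.3194 0.3877] az 93.6 tilt [ 0.425  0.026 -0.905] turn [0.19 0.1  0.02] shift before turn [-0.0003  0.0011 -0.    ] shift after turn [-0.0003  0.0011 -0.    ] F [ 0.  -0.4 -1.4] w 0.0336 j [ -1.  22. -50. 108.  48.  48.  16.]
mean p [0.4744 0.3194 0.3876] std [0. 0. 0.] turn [0.18 0.1  0.02] shift [-0.0003  0.001  -0.    ]
led [0.5632 0.3249 0.2265] ahead [0.6716 0.3318 0.2776]
lens [0.6714 0.3309 0.2766] ahead in lens frame mm [0.7 0.9 0.7] led [-119.3    1.8    0.4] rot [0.24 0.18 0.44]
the job is handed in; nothing more can be done
None
```

The cover is standing open end down in the tray, and the LED module is held in the gripper in front of the inspection camera. I handed the job in at about 19 s of the allowed 54 s. No verdict is reported, so this rests on my own checks.

**Cover:** I lifted it 150 mm by the gland before moving it sideways. I lowered it until I felt light contact (about 4 N) and then released it. The later side picture shows it upright inside the tray.

**LED module:** I gripped its 34 mm width at 30 N and drew it straight up out of the socket, with no noticeable force.

**Final check, against my fitted lens pose:**

| Quantity | Result |
|---|---|
| LED distance from the glass | 119.3 mm |
| LED off the lens axis | 1.8 mm sideways, 0.4 mm up |
| Axes out of parallel | within about 0.5° |
| Drift over the last readings | none visible |

The outlines I projected onto the last side and top pictures I looked at matched both the module and the camera.

**Where the measurements disagreed:** the separate fits from the top and side pictures differed by up to 6 mm in the lens's sideways position and 0.9° in its heading. In the top picture the lens barrel lay about 2 mm to the side of my fit, the same side as the LED offset. I left the pose as it was, so the real lens position is uncertain by about 2 mm and its heading by about 1°.

I saw nothing else on the bench disturbed in the pictures, and the wrist force stayed at a few newtons in every reading.

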